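# Shut the red air valve under the sliding cover of the isolation table's air box

### The job

The table has to be let down off its air legs: on the white air box, push the loose dark metal cover back along its guides by its lip, all the way to the rear stop, so that the valve handles are uncovered. Then push the red handle clockwise (seen from above) a full quarter turn with the fingertips until it stands crosswise against its stop, which shuts it. Only slide the cover, never lift it out of its guides; leave the cover back, the blue valve open and the things around where they are.

Things in the scene. Friction and masses are not known exactly. Their poses are not given: they have to be found in the camera images.
- air_box: White air-supply box on rubber feet, plumbed in: it does not move. Origin at table height; x from its front (robot side) to its back, y to its left, z up. In its frame: walls at x -0.116 and y +-0.103, ledges that carry the cover at z 0.076, guide rims to z 0.083 along both sides. Closed flat deck from x 0 to 0.122. Gauge and knob behind, beyond x 0.125, up to z 0.155.
- well_centre (a point): Centre of the mouth of the box's open valve well, level with the ledges (z 0.076), at x -0.055 in the box frame. The well is 106 mm (x) by 176 mm (y) inside. Both valves stand in it side by side, pivots 72 mm apart across the box, at x -0.038 and y -0.036 or 0.036 in the box frame; which one is red differs from run to run.
- rear_stop (a point): Middle of the rear stop on the ledge level: the upright front face of the rear housing (x 0.122 in the box frame, 12 mm higher than the ledges) that the cover's back edge meets when it is fully back.
- cover: Loose dark sheet-metal cover, 120 (x) x 193 (y) x 3 mm, 0.35 kg, lying on the ledges between the guide rims (1.5 mm play each side). Origin: centre of its underside; axes as the box. Slides along the box's x: origin at x -0.056 in the box frame when shut, 0.062 at the rear stop; starts shut or up to 15 mm ajar. Its lip is turned up along the front edge.
- cover_lip (a point): Middle of the top edge of the front face of the cover's lip, 60 mm ahead of the cover's origin. The lip is 110 mm wide (y), 4 mm thick and stands 20 mm above the sheet. A push of about 1 to 5 N on its front face slides the cover back; the cover stays where it is left.
- red_pivot (a point): Top centre of the hub (radius 11.5 mm) of the red valve handle, on its upright turning axis, 69 mm above the table and 7 mm below the ledges, hidden under the cover at the start.
- red_tip (a point): Point on top of the red handle, on its centre line, 44 mm from the pivot (it ends at 48 mm). The handle is a moulded lever, 14 mm wide and 16 mm high (53 to 69 mm above the table). The brass valve body below reaches up to 45 mm above the table.
- red_handle (a joint): Turn of the red handle in rad: 0 = open, handle pointing to the front of the box (its -x), starts at 0 to 0.15; 1.571 = shut, at its stop, handle crosswise, pointing to the box's left (+y). Shutting turns it clockwise seen from above. Friction 0.12 N m (3 to 4 N near the tip); it stays where it is left.
- blue_pivot (a point): The same point on the blue valve, whose handle is alike but blue.
- blue_handle (a joint): Turn of the blue handle in rad, same sense; it starts open (0 to 0.1) and must stay open.
- objective_40: Bystander: white microscope objective with a blue ring, 26 mm across, 48 mm tall, standing. Origin: centre of its underside. Loose.
- filter_cube: Bystander: black filter cube, 41 x 36 x 41 mm. Origin: centre of its underside. Loose.
- dish_a: Bystander: small clear dish, 55 mm across, 14 mm high. Origin: centre of its underside. Loose.
- marker_black: Bystander: black and white marker lying down, 132 x 13 x 11 mm. Origin: centre of its underside. Loose.
- lab_timer: Bystander: white lab timer with a small display, 70 x 62 x 18 mm. Origin: centre of its underside. Loose.
- beaker_50: Bystander: clear beaker, 45 mm across, 58 mm tall. Origin: centre of its underside. Loose.
- tweezers_2: Bystander: black tweezers lying down, 124 x 11 x 10 mm. Origin: centre of its underside. Loose.

How it is judged (in metres and radians):
On the way, in this order (a step that is already met when the one before it is completed fails the run):
1. the cover is slid back off the valve well with the red valve still open (x of cover in the frame of air_box above 0.04 m and value of joint red_handle below 0.5 rad), for 0.2 s.
2. the red handle is pushed shut, crosswise (value of joint red_handle above 1.45 rad), for 0.2 s.
At the end, for the whole second after the job is handed in: The cover lies flat in its guides, at rest, within 22 mm of the rear stop (origin beyond x 0.040 in the box frame), the red handle is within 0.12 rad of its shut stop, and the blue handle is still open (below 0.25 rad) (x of cover in the frame of air_box above 0.04 m and z of cover in the frame of air_box between 0.071 and 0.081 m and angle between cover's own z axis and vertical below 0.05 rad and angle between the x axis of cover and the x axis of air_box, either way round below 0.06 rad and linear speed of cover below 0.02 m/s and value of joint red_handle above 1.45 rad and value of joint blue_handle below 0.25 rad); the robot touches nothing.
It fails at once if the cover is lifted or tipped out of its guides (more than 8 mm up or 0.12 rad) (z of cover in the frame of air_box above 0.084 m or angle between cover's own z axis and vertical above 0.12 rad).
It fails at once if the blue valve is turned by more than about a quarter of its way (value of joint blue_handle above 0.4 rad).
It fails at once if a thing standing round the box is moved by more than 20 mm (distance of any of objective_40, filter_cube, dish_a, marker_black, lab_timer, beaker_50, tweezers_2 from where it was at the start of the episode above 0.02 m).
It also fails if it takes over 45 s, if anything falls off the work surface, if the arm or the gripper's body presses on something with over 40 N, if the wrist force passes 120 N, or if a joint passes its speed limit or range.

### The arm

A 6-joint arm with a two-finger parallel gripper is mounted at the origin on a cart in front of the work surface, level with it; the furniture and walls round the work are solid. World frame = base frame: x ahead of the robot, y to its left, z up, the work surface at z = 0. Lengths are in m, angles in degrees, forces in N, time in s.
With the tool pointing down it reaches from about 0.25 to 0.725 m from the base axis. Payload 9.7 kg.
Tool frame: the origin (TCP) lies where the fingers leave the gripper's body, on its centre line; the fingertips stand 73 mm ahead of it and the grasp point (between the pads) lies 54 mm ahead of it; z points along the fingers, y is the line along which they close (so a half turn about z gives the same grasp; the last joint's range is limited). The gripper opens to 85 mm and grips with 20 to 120 N. Pads are 22 mm wide; open, the fingers measure 114 mm over their backs; the gripper's body (76 mm by 85 mm) begins 54 mm behind the grasp point. The pads swing forward as they close: fully open they stand 13 mm farther back than shut.
Start: joints at [-76.49, 4.979, 10.078, 95.1, 0, 90], TCP at [0.128, -0.535, 0.304] pointing down, gripper open.
Joint ranges: [-179.16, 179.16], [-48.56, 103.87], [-65.8, 70.77], [-126.05, 130.52], [-82.76, 87.17], [-180, 180]. Speed limits (degrees/s): [127.2, 127.2, 147.25, 180, 180, 180].

### API

Orientations are given as [roll, pitch, yaw] about the fixed x, y, z axes, in that order (R = Rz(yaw) Ry(pitch) Rx(roll)).
In Python, from workcell import sensors, imaging, bot gives the robot as it stands.
- The arm moves only by the tool apply_moves, never from a script. Its argument "rows" is a list of rows, each a list of 3 entries, a list of its own where there are three numbers: the shift along the tool's x, y, z in units of 10 cm (1.0 is 10 cm), then the turn, a rotation vector about the tool's x, y, z in units of 30 degrees (1.0 is 30 degrees), then the opening, from 0 (shut) to 1 (fully open). A call has 1 to 20 rows; each row is the pose to reach, as a shift and turn from the pose commanded when the call began, along the tool's axes at that moment; what a row does not reach only later rows make up. A row lasts 1/10 s, in which the tool goes at most 50 mm and 8.59 degrees, less where a joint would pass 70% of its speed; a pose out of reach is approached as far as the arm can. A call with a number of a shift or a turn outside -1 to 1 is refused whole. A call with a gripper value outside its range is refused whole. The fingers move at their own pace and stop on an object; "force" is the grip in N (left out, the last holds). Time passes only in rows, so rows that repeat a pose let the fingers close. It gives the time, the measured TCP pose, the force, the opening and the grip force at its end, in the units of the state.
- sensors.get_obs(): the state, without advancing time (a new reading comes with each control period).
- imaging.camera(name): name is "scene" or "top" or "wrist"; returns (picture, depth): 420x560x3 uint8, red, green, blue; 420x560 float32, m along the optical axis (not along the pixel's ray), 0 where there is no reading.
- imaging.get_calibration(name): a dict with "intrinsics" (3x3 intrinsics, pixels), "world_from_camera" (4x4, takes a point from camera to world coordinates). Camera axes: x right, y down, z forward; pixel columns grow to the right and rows downward; lengths in m; the calibration is good to about 2 mm. A picture is of the moment at which its call begins: read the wrist's pose just before it. get_calibration takes no time and is no camera call; for the wrist camera it gives the pose at the moment of the call.
- bot.job_done(): hands the job in; it is judged then, once.
The state is a dict: "time": time; "q": joint angles; "qd": joint speeds; "joint_efforts": joint torques, N m; "ee_pos": TCP position; "tcp_rot": TCP orientation; "wrist_force": force on the tool from outside, world axes, zero at the start; "torque": the same for the moment, N m; "opening": finger opening in m; "grasp_force": force on a finger pad.
Only numpy, scipy, OpenCV 4.12 (cv2) and the standard library are available. Lean on these libraries where they do the work, as an engineer would, in place of code of your own. Each camera call takes 0.05 s, during which the arm holds its last target. There are 200 camera calls.

## Working session

There is one attempt and no reset: what is moved stays moved. The work goes in short steps, Python scripts to look and compute and a tool call to move; the robot and the scene stay as the last step left them, time stands still between calls to the robot, and variables do not carry over. Pictures are saved under pics/ and viewed, at most 10 in all, crops included, and the job is handed in when it is done.

Besides the shell and the picture viewer there is one more tool, called as name(argument=value, ...), one argument or row to a line, values as JSON. apply_moves: Moves the arm, as the interface text tells. Its arguments: {"type":"object","properties":{"rows":{"type":"array"},"force":{"type":"number"}},"required":["rows"]}

```bash
mkdir -p pics; python3 - <<'E'
from workcell import sensors, imaging, bot
import cv2,numpy as np
for n in ("top","scene"):
    p,d=imaging.camera(n); cv2.imwrite(f"pics/{n}0.png",p[:,:,::-1]); np.savez(f"{n}0.npz",d=d,K=imaging.get_calibration(n)["intrinsics"],T=imaging.get_calibration(n)["world_from_camera"])
o=sensors.get_obs(); print(o["time"],o["ee_pos"],o["tcp_rot"],o["opening"])
E
```

```text
0.1 [ 0.12845394 -0.5346609   0.30325805] [-1.79930822e+02  8.45828492e-04  1.35073848e+01] 0.08502009201352562
```

View pics/top0.png

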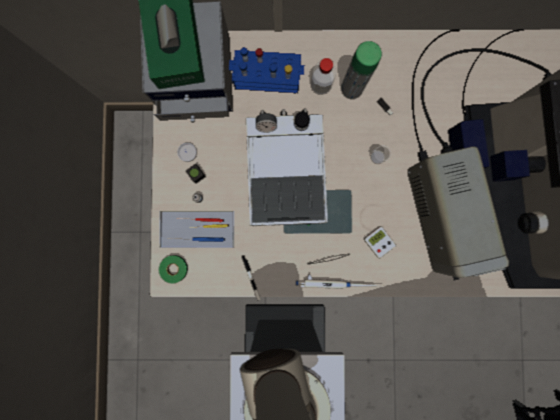

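View pics/scene0.png

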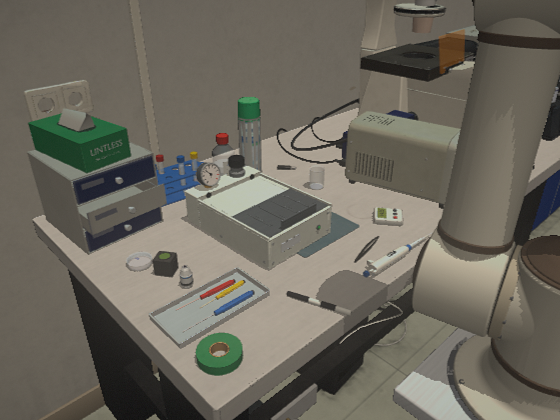

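The top view shows the box at columns 247–327 and rows 115–225. Its dark cover is at rows 177–222, towards the robot, with the white deck behind it. I'll enlarge the box and deproject points.

```bash
cat > h.py <<'E'
import numpy as np,cv2
def load(n):
    z=np.load(n+".npz"); return z["d"],z["K"],z["T"]
def cloud(d,K,T):
    v,u=np.mgrid[:d.shape[0],:d.shape[1]]
    p=np.stack([(u-K[0,2])/K[0,0]*d,(v-K[1,2])/K[1,1]*d,d],-1)
    w=p@T[:3,:3].T+T[:3,3]; w[d==0]=np.nan; return w
E
python3 - <<'E'
from h import *
w=cloud(*load("top0"))
for u,v in [(251,222),(326,220),(249,140),(324,137),(253,178),(323,176),(285,215),(285,160),(256,217),(240,238)]: print(u,v,w[v,u].round(4))
p=cv2.imread("pics/top0.png")[105:235,235:340]
cv2.imwrite("pics/top0c.png",cv2.resize(p,None,fx=4.5,fy=4.5,interpolation=cv2.INTER_CUBIC))
m=(w[...,2]>.07)&(w[...,2]<.092); m[:, :235]=0; m[:,340:]=0; m[:105]=0; m[235:]=0
pts=w[m][:,:2].astype(np.float32); print(len(pts),cv2.minAreaRect(pts),cv2.boxPoints(cv2.minAreaRect(pts)))
z=w[...,2]; print((z[170:230:3,285]*1000).round(0))
E
```

```text
251 222 [0.5168 0.0951 0.0756]
326 220 [ 0.5219 -0.1042  0.0774]
249 140 [0.7381 0.1014 0.0742]
324 137 [ 0.7651 -0.1094 -0.0023]
253 178 [0.6338 0.0898 0.0811]
323 176 [ 0.6385 -0.0963  0.0843]
285 215 [0.5351 0.0047 0.0802]
285 160 [0.6842 0.0044 0.0703]
256 217 [0.5301 0.0818 0.0757]
240 238 [0.4737 0.1317 0.0022]
7637 ((0.6573176383972168, 0.0026125460863113403), (0.28972145915031433, 0.20630480349063873), 2.2530782222747803) [[ 0.5085136   0.09999022]
 [ 0.51662415 -0.1061551 ]
 [ 0.80612165 -0.09476513]
 [ 0.7980111   0.11138019]]
[74. 76. 75. 78. 77. 81. 76. 77. 76. 75. 77. 77. 80. 77. 75. 80. 76. 96.
 50.  0.]
```

View pics/top0c.png

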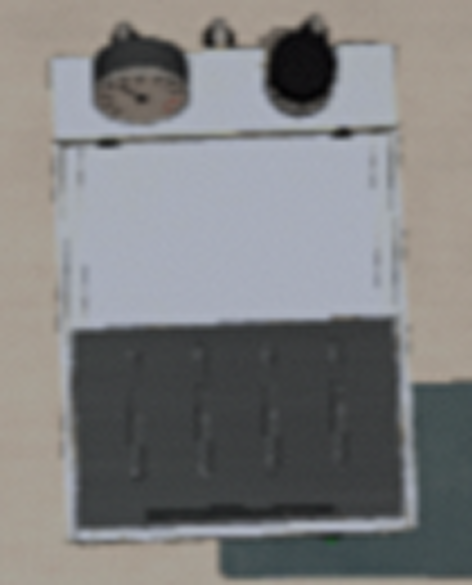

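The cover is slightly ajar at about x 0.52, and the box yaw is about 2.25° with its origin near (0.628, 0.0015). I'll approach the front of the lip with the fingers shut, turned so the closing line runs along box x.

apply_moves(
  rows=[
    [[0.47, -0.43, 0], [0, 0, 0], 0],
    [[0.94, -0.87, 0], [0, 0, 0], 0],
    [[0.94, -0.87, 0], [0, 0, 0], 0],
  ],
)

```text
time: 0.4
ee_pos: [0.2005, -0.426, 0.3037]
tcp_rot: [-179.9, -0.0, 13.5]
wrist_force: [1.2, -0.5, 0.2]
opening: 0.0436
grasp_force: 0.0
```

apply_moves(
  rows=[
    [[0.47, -0.43, 0], [0, 0, 0], 0],
    [[0.94, -0.87, 0], [0, 0, 0], 0],
    [[0.94, -0.87, 0], [0, 0, 0], 0],
  ],
)

```text
time: 0.7
ee_pos: [0.2715, -0.3192, 0.3039]
tcp_rot: [-180.0, -0.0, 13.6]
wrist_force: [0.3, 0.0, 0.8]
opening: 0.0004
grasp_force: 0.0
```

apply_moves(
  rows=[
    [[0.47, -0.43, 0], [0, 0, 0], 0],
    [[0.94, -0.87, 0], [0, 0, 0], 0],
    [[0.94, -0.87, 0], [0, 0, 0], 0],
  ],
)

```text
time: 1.0
ee_pos: [0.3426, -0.2126, 0.3038]
tcp_rot: [-180.0, -0.0, 13.6]
wrist_force: [0.4, -0.4, 0.4]
opening: -0.0001
grasp_force: 0.0
```

apply_moves(
  rows=[
    [[0.47, -0.43, 0], [0, 0, 0], 0],
    [[0.94, -0.87, 0], [0, 0, 0], 0],
    [[0.94, -0.87, 0], [0, 0, 0], 0],
  ],
)

```text
time: 1.3
ee_pos: [0.4138, -0.1059, 0.3035]
tcp_rot: [-180.0, 0.0, 13.6]
wrist_force: [0.3, -0.7, 0.4]
opening: 0.0002
grasp_force: 0.0
```

apply_moves(
  rows=[
    [[0.47, -0.43, 0], [0, 0, -0.3], 0],
    [[0.94, -0.87, 0], [0, 0, -0.6], 0],
    [[0.94, -0.87, 0], [0, 0, -0.9], 0],
    [[0.94, -0.87, 0], [0, 0, -0.9], 0],
  ],
)

```text
time: 1.7
ee_pos: [0.4851, 0.0007, 0.3028]
tcp_rot: [-179.9, 0.0, 41.0]
wrist_force: [-1.1, -0.4, -0.5]
opening: -0.0004
grasp_force: 0.0
```

apply_moves(
  rows=[
    [[0, 0, 0], [0, 0, -0.28], 0],
    [[0, 0, 0], [0, 0, -0.56], 0],
    [[0, 0, 0], [0, 0, -0.86], 0],
    [[0, 0, 0], [0, 0, -0.86], 0],
  ],
)

```text
time: 2.1
ee_pos: [0.4835, -0.0026, 0.3038]
tcp_rot: [-180.0, 0.0, 66.4]
wrist_force: [0.8, 0.6, 0.5]
opening: 0.0001
grasp_force: 0.0
```

apply_moves(
  rows=[
    [[0, 0, 0.1], [0, 0, -0.28], 0],
    [[0, 0, 0.3], [0, 0, -0.56], 0],
    [[0, 0, 0.5], [0, 0, -0.86], 0],
    [[0, 0, 0.5], [0, 0, -0.86], 0],
    [[0, 0, 0.5], [0, 0, -0.86], 0],
  ],
)

```text
time: 2.6
ee_pos: [0.4836, -0.0023, 0.2542]
tcp_rot: [-180.0, 0.0, 91.7]
wrist_force: [0.3, -0.3, 0.3]
opening: 0.0003
grasp_force: 0.0
```

```bash
python3 - <<'E'
from workcell import sensors, imaging
import cv2,numpy as np
n="wrist"; o=sensors.get_obs(); c=imaging.get_calibration(n)
p,d=imaging.camera(n); cv2.imwrite("pics/w1.png",p[:,:,::-1]); np.savez("w1.npz",d=d,K=c["intrinsics"],T=c["world_from_camera"])
print(o["ee_pos"],o["tcp_rot"])
E
```

```text
[ 0.48357422 -0.00231962  0.25424684] [-1.79977032e+02  2.24420203e-03  9.16983819e+01]
```

View pics/w1.png

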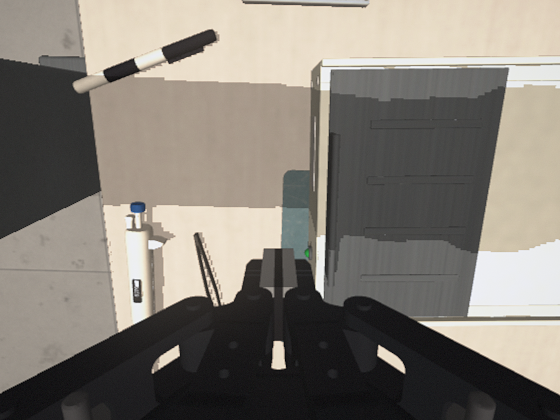

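The wrist view shows the cover at columns 330–505. The lip is the thin strip at columns 330–340, rows 130–285. The box's left rim is at row 65 and its right rim at row 318.

```bash
python3 - <<'E'
from h import *
w=cloud(*load("w1"))
# lip top, left & right
z=w[...,2]
m=(z>.092)&(z<.105); m[:, :300]=0; m[:,400:]=0
q=w[m]; print("lip",len(q),q.min(0).round(4),q.max(0).round(4),np.median(q,0).round(4))
l=cv2.fitLine(q[:,:2].astype(np.float32),cv2.DIST_L2,0,.01,.01).ravel(); print("lip line",l, np.degrees(np.arctan2(-l[0],l[1])) )
m=(z>.07)&(z<.088); m[:, :300]=0
q=w[m]; r=cv2.minAreaRect(q[:,:2].astype(np.float32)); print(r,cv2.boxPoints(r))
# front face of box per row: first column with z>.07
for v in (80,120,160,200,240): 
    u=np.where(z[v,300:]>.068)[0][0]+300; print(v,u,w[v,u].round(4))
for u in (400,450): # side rim edges rows
    vs=np.where(z[:,u]>.07)[0]; print(u,vs[0],w[vs[0],u].round(4),vs[-1],w[vs[-1],u].round(4))
E
```

```text
lip 1185 [ 0.5172 -0.0583  0.092 ] [0.5263 0.0519 0.1023] [0.5211 0.0023 0.0997]
lip line [ 3.8734473e-02 -9.9924952e-01  5.2109742e-01  6.1615411e-04] -177.78012
((0.6152948141098022, 0.0002695843577384949), (0.20486535131931305, 0.20659048855304718), 2.2771573066711426) [[ 0.5088388   0.09941326]
 [ 0.5170473  -0.10701409]
 [ 0.72175086 -0.09887409]
 [ 0.71354234  0.10755326]]
80 320 [0.5096 0.0861 0.0736]
120 319 [0.5108 0.0592 0.0719]
160 318 [0.5119 0.0304 0.0714]
200 317 [ 5.13e-01 -5.00e-04  7.12e-02]
240 316 [ 0.5145 -0.0345  0.0689]
400 57 [0.5602 0.1012 0.0819] 419 [0.507  0.0099 0.2709]
450 57 [0.5925 0.102  0.083 ] 419 [0.5213 0.0029 0.2643]
```

apply_moves(
  rows=[
    [[0, 0, 0.3], [0, 0, 0], 0],
    [[0, 0, 0.6], [0, 0, 0], 0],
    [[0, 0, 0.85], [0, 0, 0], 0],
    [[0, 0, 0.93], [0, 0, 0], 0],
    [[0, 0, 0.93], [0, 0, 0], 0],
  ],
)

```text
time: 3.15
ee_pos: [0.4838, -0.0021, 0.1611]
tcp_rot: [-180.0, 0.0, 92.0]
wrist_force: [0.6, -0.3, 0.6]
opening: -0.0003
grasp_force: 0.0
```

apply_moves(
  rows=[
    [[0, 0.05, 0], [0, 0, 0], 0],
    [[0, 0.1, 0], [0, 0, 0], 0],
    [[0, 0.15, 0], [0, 0, 0], 0],
    [[0, 0.2, 0], [0, 0, 0], 0],
    [[0, 0.25, 0], [0, 0, 0], 0],
    [[0, 0.3, 0], [0, 0, 0], 0],
    [[0, 0.35, 0], [0, 0, 0], 0],
    [[0, 0.4, 0], [0, 0, 0], 0],
  ],
)

```text
time: 3.95
ee_pos: [0.5238, -0.0005, 0.1611]
tcp_rot: [-179.9, -0.0, 92.1]
wrist_force: [-6.1, 0.1, 4.4]
opening: -0.0
grasp_force: 3.3
```

apply_moves(
  rows=[
    [[0, 0.06, 0], [0, 0, 0], 0],
    [[0, 0.12, 0], [0, 0, 0], 0],
    [[0, 0.18, 0], [0, 0, 0], 0],
    [[0, 0.24, 0], [0, 0, 0], 0],
    [[0, 0.3, 0], [0, 0, 0], 0],
    [[0, 0.36, 0], [0, 0, 0], 0],
    [[0, 0.42, 0], [0, 0, 0], 0],
    [[0, 0.48, 0], [0, 0, 0], 0],
    [[0, 0.54, 0], [0, 0, 0], 0],
    [[0, 0.6, 0], [0, 0, 0], 0],
    [[0, 0.66, 0], [0, 0, 0], 0],
    [[0, 0.7, 0], [0, 0, 0], 0],
  ],
)

```text
time: 5.15
ee_pos: [0.5937, 0.0021, 0.1611]
tcp_rot: [-179.9, -0.0, 92.1]
wrist_force: [-6.0, 0.4, 5.0]
opening: 0.0
grasp_force: 3.9
```

apply_moves(
  rows=[
    [[0, 0.04, 0], [0, 0, 0], 0],
    [[0, 0.08, 0], [0, 0, 0], 0],
    [[0, 0.12, 0], [0, 0, 0], 0],
    [[0, 0.15, 0], [0, 0, 0], 0],
    [[0, 0.18, 0], [0, 0, 0], 0],
  ],
)

```text
time: 5.65
ee_pos: [0.6115, 0.0028, 0.1611]
tcp_rot: [-179.9, -0.0, 92.1]
wrist_force: [-6.5, 0.6, 5.3]
opening: 0.0001
grasp_force: 3.7
```

apply_moves(
  rows=[
    [[0, 0.02, 0], [0, 0, 0], 0],
    [[0, 0.04, 0], [0, 0, 0], 0],
  ],
)

```text
time: 5.85
ee_pos: [0.6155, 0.0029, 0.1611]
tcp_rot: [-179.9, -0.0, 92.1]
wrist_force: [-7.1, 0.1, 6.2]
opening: 0.0005
grasp_force: 3.7
```

apply_moves(
  rows=[
    [[0, 0.02, 0], [0, 0, 0], 0],
    [[0, 0.04, 0], [0, 0, 0], 0],
  ],
)

```text
time: 6.05
ee_pos: [0.6185, 0.0028, 0.161]
tcp_rot: [-179.8, 0.0, 92.1]
wrist_force: [-16.4, -2.6, 10.9]
opening: -0.0001
grasp_force: 10.1
```

At the rear stop: the push force rose from about 7 N to 16 N. I'll back off, rise and look into the well.

apply_moves(
  rows=[
    [[0, -0.1, 0], [0, 0, 0], 0],
    [[0, -0.4, 0], [0, 0, 0], 0],
    [[0, -0.7, -0.3], [0, 0, 0], 0],
    [[0, -0.95, -0.6], [0, 0, 0], 0],
    [[0, -0.95, -0.8], [0, 0, 0], 0],
    [[0, -0.95, -0.8], [0, 0, 0], 0],
  ],
)

```text
time: 6.65
ee_pos: [0.5253, -0.0005, 0.2444]
tcp_rot: [179.7, 0.0, 92.1]
wrist_force: [-0.9, -0.9, 0.7]
opening: 0.0
grasp_force: 0.0
```

```bash
python3 - <<'E'
from workcell import sensors, imaging
import cv2,numpy as np
from h import *
n="wrist"; o=sensors.get_obs(); c=imaging.get_calibration(n)
p,d=imaging.camera(n); cv2.imwrite("pics/w2.png",p[:,:,::-1]); np.savez("w2.npz",d=d,K=c["intrinsics"],T=c["world_from_camera"])
print(o["ee_pos"],o["tcp_rot"])
w=cloud(*load("w2")); R=np.array([[np.cos(.0393),np.sin(.0393)],[-np.sin(.0393),np.cos(.0393)]])
b=(w[...,:2]-[.6288,.0011])@R.T
hsv=cv2.cvtColor(p,cv2.COLOR_RGB2HSV).astype(int); z=w[...,2]
sat=(hsv[...,1]>110)&(z>.055)&(z<.08)&(abs(b[...,0]+.055)<.055)&(abs(b[...,1])<.09)
for nm,m in (("red",sat&((hsv[...,0]<10)|(hsv[...,0]>170))),("blue",sat&(abs(hsv[...,0]-110)<20))):
    q=b[m]; print(nm,len(q)); 
    if len(q): print(cv2.minAreaRect(q.astype(np.float32)),q.min(0),q.max(0),np.median(z[m]))
m=(z>.092)&(z<.105)&(abs(b[...,1])<.07)&(b[...,0]>-.05)&(b[...,0]<.05); print("lip",m.sum(),np.median(b[m],0) if m.any() else 0)
E
```

```text
[ 5.25311674e-01 -5.09438716e-04  2.44352659e-01] [1.79661266e+02 9.59078493e-03 9.21046297e+01]
red 1460
((-0.056766219437122345, -0.036628358066082), (0.05795178934931755, 0.02210686169564724), 4.3559393882751465) [-0.08581972 -0.04632309] [-0.02777257 -0.0241416 ] 0.06760249622068189
blue 1504
((-0.05684259906411171, 0.03615011274814606), (0.022087175399065018, 0.05791996791958809), 89.73015594482422) [-0.08580958  0.02500551] [-0.02788815  0.0471053 ] 0.06772871434833591
lip 1750 [0.00199811 0.00501402]
```

View pics/w2.png

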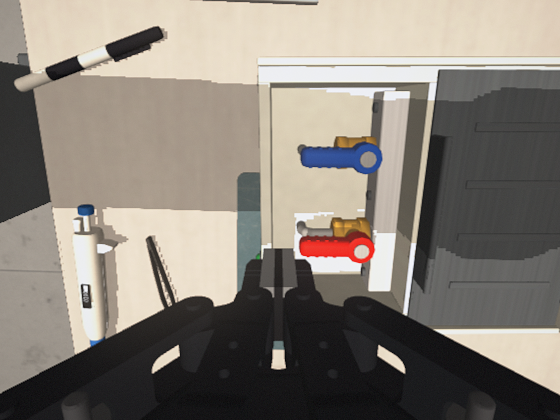

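The cover is fully back (lip at box x 0.002). The red valve is on the right at pixel (335, 248), open. The blue one is at (340, 158). I'll go down to the right of the red handle.

apply_moves(
  rows=[
    [[-0.3, 0.15, 0], [0, 0, 0], 0],
    [[-0.66, 0.31, 0.1], [0, 0, 0], 0],
    [[-0.66, 0.31, 0.3], [0, 0, 0], 0],
    [[-0.66, 0.31, 0.6], [0, 0, 0], 0],
    [[-0.66, 0.31, 0.6], [0, 0, 0], 0],
  ],
)

```text
time: 7.2
ee_pos: [0.5565, -0.0654, 0.1753]
tcp_rot: [-179.5, -0.1, 92.1]
wrist_force: [-0.5, 0.2, 0.7]
opening: 0.0001
grasp_force: 0.0
```

apply_moves(
  rows=[
    [[0, 0, 0.15], [0, 0, 0], 0],
    [[0, 0, 0.3], [0, 0, 0], 0],
    [[0, 0, 0.45], [0, 0, 0], 0],
    [[0, 0, 0.58], [0, 0, 0], 0],
    [[0, 0, 0.58], [0, 0, 0], 0],
  ],
)

```text
time: 7.7
ee_pos: [0.5573, -0.0651, 0.1206]
tcp_rot: [-179.8, -0.0, 92.1]
wrist_force: [-0.3, 0.6, 0.1]
opening: 0.0001
grasp_force: 0.0
```

apply_moves(
  rows=[
    [[0, 0, -0.04], [0, 0, 0], 0],
    [[0.05, 0, -0.04], [0, 0, 0], 0],
    [[0.1, 0, -0.04], [0, 0, 0], 0],
    [[0.15, 0, -0.04], [0, 0, 0], 0],
    [[0.19, -0.02, -0.04], [0, 0, 0], 0],
    [[0.23, -0.04, -0.04], [0, 0, 0], 0],
    [[0.28, -0.04, -0.04], [0, 0, 0], 0],
    [[0.32, -0.04, -0.04], [0, 0, 0], 0],
    [[0.37, -0.03, -0.04], [0, 0, 0], 0],
    [[0.43, -0.02, -0.04], [0, 0, 0], 0],
  ],
)

```text
time: 8.7
ee_pos: [0.5544, -0.0223, 0.1268]
tcp_rot: [-180.0, 0.0, 92.1]
wrist_force: [-1.2, -4.8, -0.6]
opening: -0.0002
grasp_force: 2.0
```

apply_moves(
  rows=[
    [[0.05, 0.03, 0], [0, 0, 0], 0],
    [[0.09, 0.06, 0], [0, 0, 0], 0],
    [[0.13, 0.1, 0], [0, 0, 0], 0],
    [[0.16, 0.14, 0], [0, 0, 0], 0],
    [[0.16, 0.17, 0], [0, 0, 0], 0],
  ],
)

```text
time: 9.2
ee_pos: [0.5711, -0.0049, 0.1266]
tcp_rot: [-179.9, -0.1, 92.2]
wrist_force: [-6.5, 3.0, 1.4]
opening: -0.0004
grasp_force: 3.8
```

Good contact. I'll push on in small steps until the stop.

apply_moves(
  rows=[
    [[0, 0.02, 0], [0, 0, 0], 0],
    [[0, 0.04, 0], [0, 0, 0], 0],
  ],
)

```text
time: 9.4
ee_pos: [0.5724, -0.0048, 0.1263]
tcp_rot: [-179.6, -0.1, 92.2]
wrist_force: [-25.9, 3.3, 11.5]
opening: 0.0002
grasp_force: 13.1
```

apply_moves(
  rows=[
    [[0, 0.02, 0], [0, 0, 0], 0],
    [[0, 0.03, 0], [0, 0, 0], 0],
  ],
)

```text
time: 9.6
ee_pos: [0.5732, -0.0046, 0.1261]
tcp_rot: [-179.3, -0.2, 92.2]
wrist_force: [-35.8, 3.1, 18.1]
opening: -0.0
grasp_force: 18.6
```

Stop reached. Holding briefly, then backing off and rising.

apply_moves(
  rows=[
    [[0, 0, 0], [0, 0, 0], 0],
    [[0, -0.1, 0], [0, 0, 0], 0],
    [[0, -0.22, 0], [0, 0, 0], 0],
    [[0, -0.22, -0.3], [0, 0, 0], 0],
    [[0, -0.22, -0.6], [0, 0, 0], 0],
    [[0, -0.22, -0.95], [0, 0, 0], 0],
    [[0, -0.22, -0.95], [0, 0, 0], 0],
  ],
)

```text
time: 10.3
ee_pos: [0.558, -0.0061, 0.2272]
tcp_rot: [179.5, -0.0, 92.1]
wrist_force: [-0.1, -0.2, -1.1]
opening: -0.0001
grasp_force: 0.0
```

apply_moves(
  rows=[
    [[-0.2, -0.3, -0.1], [0, 0, 0], 0],
    [[-0.2, -0.4, -0.3], [0, 0, 0], 0],
    [[-0.2, -0.4, -0.3], [0, 0, 0], 0],
  ],
)

```text
time: 10.6
ee_pos: [0.517, -0.028, 0.2544]
tcp_rot: [179.7, -0.0, 92.1]
wrist_force: [0.2, -0.2, -0.6]
opening: -0.0001
grasp_force: 0.0
```

```bash
python3 - <<'E'
from workcell import sensors, imaging
import cv2
p,d=imaging.camera("wrist"); cv2.imwrite("pics/w3.png",p[:,:,::-1])
o=sensors.get_obs(); print(o["time"],o["ee_pos"],o["wrist_force"])
E
```

```text
10.65 [ 0.51745133 -0.02779504  0.25293004] [ 0.99660236 -0.50691154 -0.19295027]
```

View pics/w3.png

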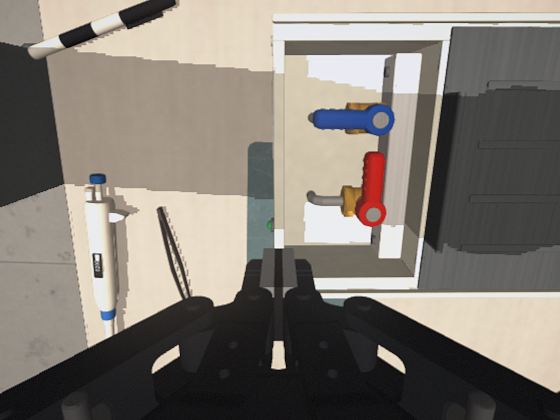

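The red handle stands crosswise, from hub (372, 213) to tip (373, 157). The blue handle is still open at (350, 120), and the cover is back.

```bash
python3 -c "
from workcell import bot
print(bot.job_done())"
```

```text
the job is handed in; nothing more can be done
None
```

I handed the job in at about 10.7 s: the cover is back at the rear stop, the red valve is shut crosswise against its stop, the blue valve is still open, and the things around the box weren't touched; no verdict came back.

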